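# Match a lid hinge on its jamb block

## Robot

A 6-joint arm with a two-finger parallel gripper is mounted at the origin on the work surface. World frame = base frame: x ahead of the robot, y to its left, z up, the work surface at z = 0. Lengths are in m, angles in rad, forces in N, time in s.
With the tool pointing down it reaches from about 0.275 to 0.725 m from the base axis. Payload 5.6 kg.
Tool frame: the origin (TCP) lies at the very end of the fingers, on their centre line; the grasp point (between the pads) lies 19 mm behind it (manip.hold_point_z is the distance from the TCP to the grasp point, in m); z points along the fingers, y is the line along which they close (so a half turn about z gives the same grasp; the last joint's range is limited). The gripper opens to 85 mm and grips with 20 to 120 N. Pads are 22 mm wide; open, the fingers measure 114 mm over their backs; the gripper's body (76 mm by 85 mm) begins 54 mm behind the grasp point. The pads swing forward as they close: fully open they stand 13 mm farther back than shut.
Start: joints at [1.511, 0.255, 0.108, 0, -1.424, -0.285], TCP at [0.186, 0.518, 0.231] pointing down, gripper open.
Joint ranges: [-2.95, 2.95], [-1.21, 1.97], [-1.09, 1.5], [-2.87, 1.71], [-2.94, -0.07], [-3.05, 3.05]. Speed limits (rad/s): [2.57, 2.57, 3.14, 3.14, 3.14, 3.14].

## Interface

Orientations are given as [roll, pitch, yaw] about the fixed x, y, z axes, in that order (R = Rz(yaw) Ry(pitch) Rx(roll)).
In Python, from rig import manip, cams gives the robot as it stands. The module is installed in compiled form; this text tells all that it offers.
- The arm moves only by the tool play_rows, never from a script. Its argument "series" is a list of rows, each an object with "travel": the shift along the world's x, y, z in cm, a list of three; "twist": the turn, a rotation vector about the world's x, y, z in rad, a list of three; "jaw": the closure, from -1 (fully open) to 1 (shut), so that 0 is half open. In form: [{"travel": [dx, dy, dz], "twist": [ax, ay, az], "jaw": jaw}, ...]. A call has exactly 8 rows; each row is the pose to reach, as a shift and turn from the pose commanded when the call began; what a row does not reach only later rows make up. A row lasts 1/12 s, in which the tool goes at most 41.7 mm and 7.16 degrees, less where a joint would pass 70% of its speed; a pose out of reach is approached as far as the arm can. A call with a gripper value outside its range is refused whole. The fingers move at their own pace and stop on an object; the grip force is fixed at half the most. Time passes only in rows, so rows that repeat a pose let the fingers close, or fill a call up. It gives the time, the measured TCP pose, the force, the opening and the grip force at its end, in the units of the state.
- manip.get_obs(): the state, without advancing time (a new reading comes with each control period).
- cams.read_camera(name): name is "scene" or "top" or "wrist"; returns a dict with "pixels" (480x640x3 uint8, red, green, blue), "z_map" (480x640 float32, m along the optical axis (not along the pixel's ray), 0 where there is no reading), "fx", "fy", "cx", "cy" (pixels), "eye" and "attitude" of the camera in the world. Camera axes: x right, y down, z forward; pixel columns grow to the right and rows downward; lengths in m; the calibration is good to about 2 mm. A picture is of the moment at which its call begins.
- manip.sign_off(): hands the job in; it is judged then, once.
The state is a dict: "time_s": time; "qpos": joint angles; "qvel": joint speeds; "joint_torque": joint torques, N m; "position": TCP position; "eef_rot": TCP orientation; "ft_force": force on the tool from outside, world axes, zero at the start; "ft_torque": the same for the moment, N m; "grip_width": opening from 0.0 (shut) to 1.0 (fully open); "grip_force": force on a finger pad.
Only numpy, scipy, OpenCV 4.12 (cv2) and the standard library are available. Lean on these libraries where they do the work, as an engineer would, in place of code of your own. Each camera call takes 0.05 s, during which the arm holds its last target. There are 200 camera calls.

## Task

Plug the dark wooden jamb block, square plug down, fully home into the steel bench socket and let go of it. Then take the wooden lid rail with the brass hinge leaf out of its stand and bring the leaf's knuckle straight down between the jamb block's two brass knuckles until it beds lightly in the V groove and the three holes line up ready for a pin. Finish while still holding the rail there, upright and square to the block, and leave the other things on the bench alone.

Things in the scene. Friction and masses are not known exactly. Their poses are not given: they have to be found in the camera images.
- jamb: Loose jamb block, 0.45 kg, standing on its plug. Origin: centre of the plug's foot; z up, y along the hinge line. Pale square plug 34 x 34 mm, z = 0 to 24 mm, foot chamfered 3 mm; above it a dark wood block 50 (x) x 100 (y) mm, z = 24 to 74 mm, gripped from above on its x faces. Along y in its top a 45-degree V groove 19 mm wide, holding two fixed brass knuckles. A half turn changes nothing.
- jamb_bore (a point): Middle of the 34 mm gap between the block's two knuckles, on their bore axis, 77 mm above the block's origin (3 mm above the block's top); axes as the block's. The knuckles are barrels of 18 mm diameter, bore 10 mm, lying along y at 17 to 43 mm either side of this point. The V groove runs through under the gap, so that an 18 mm barrel bedded in it is in line.
- jamb_shoulder (a point): Centre of the jamb block's shoulder, the underside of the dark block around the plug: 24 mm above the block's origin.
- socket: Dark steel bench socket, fixed, 110 x 110 mm, 28 mm high, sides along its x and y; origin: centre of its underside. In its middle a square through hole 36.5 mm wide, sides along x and y, mouth chamfered 4 mm. The plug fits at any of the four quarter turns. Fully home the block's shoulder lies on the socket's top and the plug's foot is 4 mm above the bench.
- socket_hole0 (a point): Centre of the socket hole's mouth, level with the socket's top, 28 mm above the bench.
- leaf: Loose brass hinge leaf in a lid rail, 0.3 kg, upright in its stand. Origin: middle of its knuckle's bore; z up, y along the bore. Knuckle 18 mm diameter, 28 mm long, bore 10 mm; brass plate above it 6 mm thick; then a pale wooden rail 22 (x) x 110 (y) mm, z = 34 to 84 mm: grip its x faces at y = 0. Matched: origin at point jamb_bore, y along the block's y, either way round; it falls if let go.
- stand: Fixed wooden stand of the leaf; origin: centre of its underside; base 70 (x) x 130 (y) x 8 mm. Posts at y = -46 and +46 mm (14 mm wide) carry the rail's ends at 56 mm height between low cheeks up to 70 mm, with 3 mm of play in x. The leaf lifts straight up; the middle 78 mm in y is free for fingers.
- tray: Bystander: loose red tray 60 x 130 x 22 mm, nearest the robot, with the pin in it.
- pin: Bystander: loose steel hinge pin, 6 mm diameter, 95 mm long, lying in the tray. Not to be used.
- mallet: Bystander: hammer with a wooden handle, 260 mm long, lying on the far side; origin at the middle of its length.
- jar: Bystander: jar with a yellow cap, 64 mm diameter, 85 mm high.
- pipe_foot: Bystander: standing grey metal pipe foot, a cone of 52 mm diameter, 120 mm high.
- screwdriver: Bystander: screwdriver with a red handle, 200 mm long, lying near the robot on the left; origin at mid length.
- brush: Bystander: brush with a wooden handle, 200 mm long, lying near the robot on the right; origin at mid length.
There are look-alikes about, which are no part of the job. What is shaped like the leaf but green is not meant.

How it is judged:
By the outcome, as a careful person would: the job done as asked, in the order asked, and still so for the second after the job is handed in, while the arm keeps its last pose, push and grip.
It also fails if it takes over 72 s, if anything falls off the work surface, if the arm or the gripper's body presses on something with over 40 N, if the wrist force passes 120 N, or if a joint passes its speed limit or range.

## Working session

There is one attempt and no reset: what is moved stays moved. The work goes in short steps, Python scripts to look and compute and a tool call to move; the robot and the scene stay as the last step left them, time stands still between calls to the robot, and variables do not carry over. Pictures are saved under pics/ and viewed, at most 10 in all, crops included, and the job is handed in when it is done.

Besides the shell and the picture viewer there is one more tool, called after ">>>" as name(argument=value, ...), one argument or row to a line, values as JSON. play_rows: Moves the arm, as the interface text tells. Its arguments: {"type":"object","properties":{"series":{"type":"array"}},"required":["series"]}

```bash
mkdir -p pics; cat > h.py <<'E'
import numpy as np, cv2
from rig import manip, cams
from scipy.spatial.transform import Rotation as R
def att(c):
    a=np.array(c["attitude"],float)
    return a if a.shape==(3,3) else (R.from_euler('xyz',a).as_matrix() if a.size==3 else R.from_quat(a).as_matrix())
def cloud(c):
    v,u=np.mgrid[:480,:640]; z=c["z_map"]
    p=np.stack([(u-c["cx"])/c["fx"]*z,(v-c["cy"])/c["fy"]*z,z],-1)
    return p@att(c).T+np.array(c["eye"])
def ray(c,u,v,h):
    d=att(c)@np.array([(u-c["cx"])/c["fx"],(v-c["cy"])/c["fy"],1]); e=np.array(c["eye"])
    return e+d*(h-e[2])/d[2]
def save(n,im): cv2.imwrite("pics/"+n,cv2.cvtColor(im,cv2.COLOR_RGB2BGR))
E
python3 - <<'E'
from h import *
for n in ["scene","top","wrist"]:
    c=cams.read_camera(n); save(n+"0.png",c["pixels"]); print(n,c["eye"],c["attitude"],c["fx"],c["cx"],c["cy"])
    np.savez(n+"0.npz",**c)
print(manip.get_obs())
E
```

```text
scene [1.24652202 0.5028695  0.67978544] [-2.173088    0.02269326  2.14447033] 541.1536469341838 313.11010051460545 236.44307129477696
top [0.41473455 0.01072015 1.02051541] [-3.07308457 -0.02103996 -1.57456224] 486.4571495976028 317.8134971931784 236.34671504613112
wrist [0.26202838 0.4890368  0.37281996] [ 2.82043681e+00  2.02961148e-04 -1.91557851e+00] 417.9047849763579 319.08634892319776 238.7893393504885
{'time_s': 0.15, 'qpos': array([ 1.51057659e+00,  2.55653737e-01,  1.07330074e-01, -3.39512168e-04,
       -1.42390231e+00, -2.84616764e-01]), 'qvel': array([-0.00156845, -0.00092833,  0.0033339 ,  0.00169514,  0.00017261,
       -0.0003015 ]), 'joint_torque': array([-1.60020441e-03, -3.86939299e+01,  2.38082278e+01,  5.36666304e+00,
       -4.51878572e-03,  5.81384029e-06]), 'position': array([0.18574829, 0.51730617, 0.23059446]), 'eef_rot': array([ 3.14012623e+00, -7.91552753e-05, -3.44886378e-01]), 'ft_force': array([-0.06558272, -0.77090801, -0.20786111]), 'ft_torque': array([-0.0671537 , -0.02248686, -0.07108023]), 'grip_force': 0.0, 'grip_width': 1.0011921246369093}
```

View pics/top0.png

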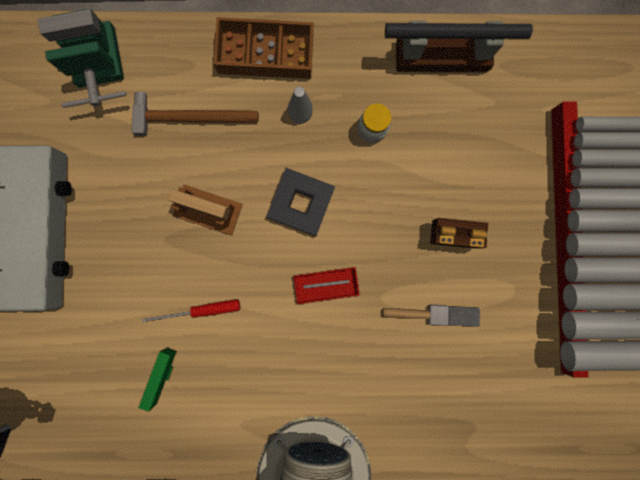

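View pics/scene0.png

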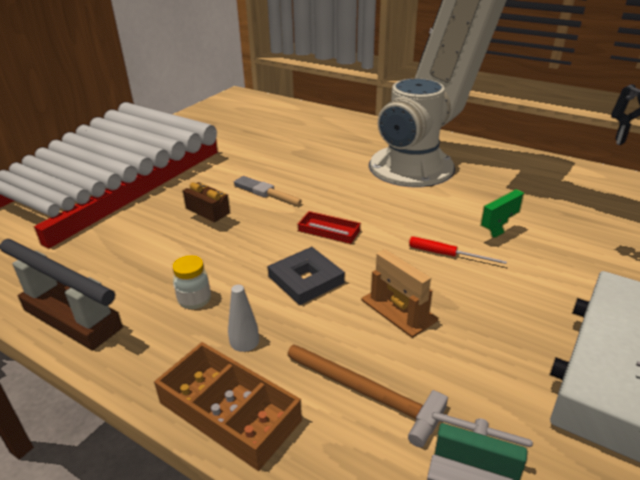

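The top view shows the jamb block at (460,235), the only dark block with brass knuckles. The dark pipe cradle at (445,50) is a possible mix-up. The socket is at (300,202). The leaf in its stand is at (205,207), and its green look-alike at (157,380) is rejected. I'll measure all three and make one close crop.

```bash
python3 - <<'E'
from h import *
c=dict(np.load("top0.npz")); P=cloud(c)
def rect(n,box,z0,z1):
    u0,v0,u1,v1=box; m=np.zeros((480,640),bool); m[v0:v1,u0:u1]=1
    m&=(P[...,2]>z0)&(P[...,2]<z1); q=P[m]
    r=cv2.minAreaRect((q[:,:2]*1000).astype(np.float32)); b=cv2.boxPoints(r)
    i=(b[1]-b[0]) if np.linalg.norm(b[1]-b[0])>np.linalg.norm(b[2]-b[1]) else b[2]-b[1]
    print(n,len(q),np.round(r[0],1),np.round(r[1],1),"long axis deg",round(np.degrees(np.arctan2(i[1],i[0]))%180,1),"medz",np.median(q[:,2]),"mean",q.mean(0).round(4))
rect("jamb top",(415,195,510,270),.06,.1)
rect("jamb wood",(415,195,510,270),.066,.078)
rect("socket",(255,160,345,245),.02,.04)
rect("rail",(155,170,255,245),.09,.16)
rect("rail+",(155,170,255,245),.11,.16)
rect("base",(155,170,255,245),.004,.03)
im=np.hstack([cv2.resize(c["pixels"][190:270,410:510],(400,320),interpolation=2),cv2.resize(c["pixels"][170:250,155:255],(400,320),interpolation=2)])
save("crop1.png",im)
E
```

```text
jamb top 1349 [ 486.7 -292.1] [101.3  50.4] long axis deg 84.4 medz 0.0745114343197959 mean [ 0.4863 -0.2896  0.0753]
jamb wood 1028 [ 486.8 -292.2] [101.2  50.3] long axis deg 84.4 medz 0.07404905148460666 mean [ 0.4865 -0.2904  0.0736]
socket 2547 [555.5  25.5] [110.1 110.5] long axis deg 159.0 medz 0.028088049275049487 mean [0.5551 0.0256 0.028 ]
rail 715 [541.  220.7] [110.9  22. ] long axis deg 71.6 medz 0.10578884363459051 mean [0.5402 0.2193 0.1055]
rail+ 6 [539.1 215.7] [59.8  4.1] long axis deg 87.3 medz 0.11038649211657198 mean [0.5391 0.2232 0.1104]
base 1261 [546.9 225.3] [155.8 205.5] long axis deg 90.0 medz 0.007985442018895172 mean [0.5376 0.2153 0.0085]
```

View pics/crop1.png

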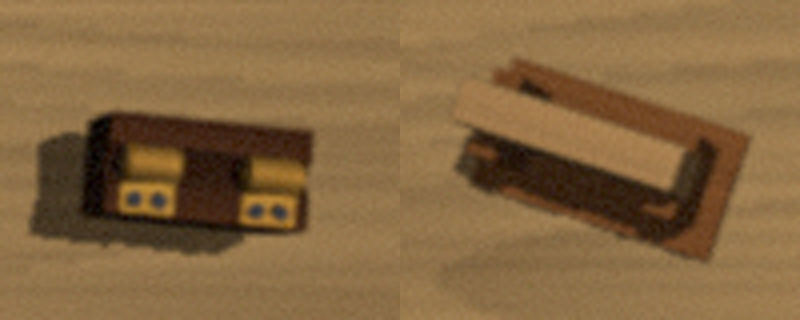

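The crop confirms both choices: the dark block with two brass knuckles (left) and the pale rail standing in its wooden stand (right). Next I go above the jamb and turn -75.8°.

>>> play_rows(
  series=[
    {"travel":[1.2,-3.4,0],"twist":[0,0,-0.056],"jaw":-1},
    {"travel":[2.5,-6.8,0],"twist":[0,0,-0.112],"jaw":-1},
    {"travel":[3.8,-10.2,0],"twist":[0,0,-0.168],"jaw":-1},
    {"travel":[5,-13.5,0],"twist":[0,0,-0.225],"jaw":-1},
    {"travel":[6.3,-17,0],"twist":[0,0,-0.281],"jaw":-1},
    {"travel":[7.5,-20.3,0],"twist":[0,0,-0.337],"jaw":-1},
    {"travel":[8.8,-23.7,0],"twist":[0,0,-0.394],"jaw":-1},
    {"travel":[10,-27,0],"twist":[0,0,-0.45],"jaw":-1},
  ],
)

```text
time_s: 0.82
position: [0.286, 0.2457, 0.2312]
eef_rot: [3.142, 0.0, -0.797]
ft_force: [1.4, 1.1, 1.0]
grip_width: 1.0
grip_force: 0.0
```

>>> play_rows(
  series=[
    {"travel":[1.2,-3.4,0],"twist":[0,0,-0.056],"jaw":-1},
    {"travel":[2.5,-6.8,0],"twist":[0,0,-0.112],"jaw":-1},
    {"travel":[3.8,-10.2,0],"twist":[0,0,-0.168],"jaw":-1},
    {"travel":[5,-13.5,0],"twist":[0,0,-0.225],"jaw":-1},
    {"travel":[6.3,-17,0],"twist":[0,0,-0.281],"jaw":-1},
    {"travel":[7.5,-20.3,0],"twist":[0,0,-0.337],"jaw":-1},
    {"travel":[8.8,-23.7,0],"twist":[0,0,-0.394],"jaw":-1},
    {"travel":[10,-27,0],"twist":[0,0,-0.45],"jaw":-1},
  ],
)

```text
time_s: 1.48
position: [0.3859, -0.0243, 0.2313]
eef_rot: [-3.141, 0.0, -1.248]
ft_force: [0.6, 0.3, -0.9]
grip_width: 1.0
grip_force: 0.0
```

>>> play_rows(
  series=[
    {"travel":[1.3,-3.4,-0.5],"twist":[0,0,-0.056],"jaw":-1},
    {"travel":[2.6,-6.8,-1],"twist":[0,0,-0.112],"jaw":-1},
    {"travel":[3.9,-10.2,-1.5],"twist":[0,0,-0.168],"jaw":-1},
    {"travel":[5.2,-13.6,-2],"twist":[0,0,-0.225],"jaw":-1},
    {"travel":[6.5,-17,-2.5],"twist":[0,0,-0.281],"jaw":-1},
    {"travel":[8,-21,-3],"twist":[0,0,-0.337],"jaw":-1},
    {"travel":[9.2,-24.5,-3.5],"twist":[0,0,-0.39],"jaw":-1},
    {"travel":[10.1,-26.8,-4],"twist":[0,0,-0.42],"jaw":-1},
  ],
)

```text
time_s: 2.15
position: [0.487, -0.2935, 0.19]
eef_rot: [3.14, -0.0, -1.669]
ft_force: [0.6, 0.8, 0.7]
grip_width: 1.0
grip_force: 0.0
```

```bash
cat >> h.py <<'E'
def rect(c,ctr,rad,z0,z1,n=""):
    P=cloud(c); m=(c["z_map"]>0)&(P[...,2]>z0)&(P[...,2]<z1)&(np.hypot(P[...,0]-ctr[0],P[...,1]-ctr[1])<rad)
    q=P[m]; r=cv2.minAreaRect((q[:,:2]*1000).astype(np.float32)); b=cv2.boxPoints(r)
    i=(b[1]-b[0]) if np.linalg.norm(b[1]-b[0])>np.linalg.norm(b[2]-b[1]) else b[2]-b[1]
    print(n,len(q),np.round(r[0],1),np.round(r[1],1),"long axis deg",round(np.degrees(np.arctan2(i[1],i[0]))%180,1),"medz",round(float(np.median(q[:,2])),4))
    return m
E
python3 - <<'E'
from h import *
o=manip.get_obs(); print(o["position"],o["eef_rot"])
c=cams.read_camera("wrist"); save("w1.png",c["pixels"]); print(c["eye"],c["attitude"])
rect(c,(.487,-.292),.085,.066,.08,"wood"); rect(c,(.487,-.292),.085,.05,.1,"all"); m=rect(c,(.487,-.292),.085,.083,.1,"knuckle")
E
```

```text
[ 0.48701058 -0.29350942  0.19004122] [ 3.14022988e+00 -1.58492923e-04 -1.66930696e+00]
[ 0.4788298  -0.37543419  0.33235664] [ 2.81798414e+00 -7.90332325e-05  3.04315773e+00]
wood 9014 [ 487.2 -293.2] [100.7  50.1] long axis deg 84.1 medz 0.0738
all 11613 [ 487.2 -293.2] [100.8  50.1] long axis deg 84.1 medz 0.074
knuckle 1517 [ 486.9 -293.4] [86.1 14.6] long axis deg 84.3 medz 0.0849
```

View pics/w1.png

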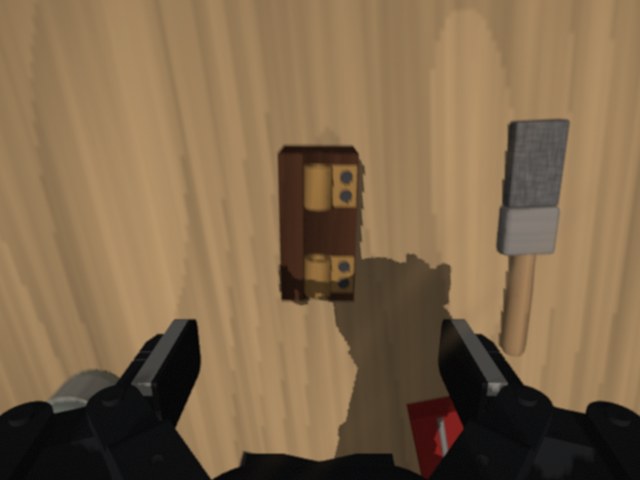

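The wrist view shows the jamb at about (320,225) between the fingers, measured at (0.4872, -0.2932) with its long axis at 84.2°. I descend and grip.

>>> play_rows(
  series=[
    {"travel":[0,0,-3],"twist":[0,0,0],"jaw":-1},
    {"travel":[0,0,-6],"twist":[0,0,0],"jaw":-1},
    {"travel":[0,0,-9],"twist":[0,0,0],"jaw":-1},
    {"travel":[0,0,-11.5],"twist":[0,0,0],"jaw":-1},
    {"travel":[0,0,-13.5],"twist":[0,0,0],"jaw":-1},
    {"travel":[0,0,-14.7],"twist":[0,0,0],"jaw":-1},
    {"travel":[0,0,-15.2],"twist":[0,0,0],"jaw":-1},
    {"travel":[0,0,-15.2],"twist":[0,0,0],"jaw":-0.5},
  ],
)

```text
time_s: 2.87
position: [0.4859, -0.29, 0.038]
eef_rot: [3.139, 0.001, -1.665]
ft_force: [0.2, 0.0, -0.0]
grip_width: 0.884
grip_force: 0.0
```

>>> play_rows(
  series=[
    {"travel":[0,0,0],"twist":[0,0,0],"jaw":0},
    {"travel":[0,0,0],"twist":[0,0,0],"jaw":1},
    {"travel":[0,0,0],"twist":[0,0,0],"jaw":1},
    {"travel":[0,0,0],"twist":[0,0,0],"jaw":1},
    {"travel":[0,0,0],"twist":[0,0,0],"jaw":1},
    {"travel":[0,0,0],"twist":[0,0,0],"jaw":1},
    {"travel":[0,0,0],"twist":[0,0,0],"jaw":1},
    {"travel":[0,0,0],"twist":[0,0,0],"jaw":1},
  ],
)

```text
time_s: 3.53
position: [0.488, -0.2907, 0.0408]
eef_rot: [-3.139, -0.001, -1.664]
ft_force: [-0.2, 1.6, 7.1]
grip_width: 0.579
grip_force: 63.9
```

>>> play_rows(
  series=[
    {"travel":[0,0,1.5],"twist":[0,0,0],"jaw":1},
    {"travel":[0,0,4],"twist":[0,0,0],"jaw":1},
    {"travel":[0,0,7],"twist":[0,0,0],"jaw":1},
    {"travel":[0,0.5,10],"twist":[0,0,0],"jaw":1},
    {"travel":[0.4,2.5,11.5],"twist":[0,0,-0.02],"jaw":1},
    {"travel":[1.2,5.5,12],"twist":[0,0,-0.05],"jaw":1},
    {"travel":[2,9,12],"twist":[0,0,-0.08],"jaw":1},
    {"travel":[2.7,12.5,12],"twist":[0,0,-0.11],"jaw":1},
  ],
)

```text
time_s: 4.2
position: [0.5134, -0.164, 0.1589]
eef_rot: [3.141, 0.001, -1.778]
ft_force: [-0.1, 1.0, -5.1]
grip_width: 0.573
grip_force: 63.4
```

>>> play_rows(
  series=[
    {"travel":[0.8,3.5,0],"twist":[0,0,-0.03],"jaw":1},
    {"travel":[1.6,7,0],"twist":[0,0,-0.06],"jaw":1},
    {"travel":[2.4,10.5,0],"twist":[0,0,-0.09],"jaw":1},
    {"travel":[3.1,14,0],"twist":[0,0,-0.12],"jaw":1},
    {"travel":[3.6,16.5,0],"twist":[0,0,-0.15],"jaw":1},
    {"travel":[3.9,18,0],"twist":[0,0,-0.17],"jaw":1},
    {"travel":[4,19,0],"twist":[0,0,-0.17],"jaw":1},
    {"travel":[4,19,0],"twist":[0,0,-0.17],"jaw":1},
  ],
)

```text
time_s: 4.87
position: [0.5533, 0.0263, 0.1583]
eef_rot: [3.14, -0.0, -1.942]
ft_force: [-0.0, -0.7, -3.4]
grip_width: 0.579
grip_force: 63.2
```

```bash
python3 - <<'E'
from h import *
o=manip.get_obs(); p=o["position"]; print(p,np.degrees(o["eef_rot"]),o["ft_force"],o["grip_width"])
c=cams.read_camera("top")
for n in ["top","scene","wrist"]:
    c=cams.read_camera(n); save(n+"2.png",c["pixels"]); np.savez(n+"2.npz",**c)
    P=cloud(c); zt=p[2]+.036
    try: rect(c,p[:2],.085,zt-.006,zt+.006,n+" wood top"); rect(c,p[:2],.085,zt-.05,zt+.02,n+" all");rect(c,p[:2],.07,zt+.006,zt+.02,n+" knuckle")
    except Exception as e: print(n,e)
c=dict(np.load("wrist2.npz")); rect(c,(.5555,.0255),.1,.02,.036,"sock")
E
```

```text
[0.55332196 0.02631121 0.15832072] [ 1.79886892e+02 -1.94879082e-02 -1.11295837e+02] [-2.31835306e-03 -7.33482048e-01 -3.42412075e+00] 0.5785148558314689
top wood top 318 [551.2  23.8] [99.7 50. ] long axis deg 68.4 medz 0.1923
top all 547 [528.3  22.2] [ 56.1 108.8] long axis deg 95.0 medz 0.1919
top knuckle 83 [528.8  14.6] [28.9 67.2] long axis deg 123.6 medz 0.2035
scene wood top 605 [559.6  32. ] [87.3 74.3] long axis deg 83.7 medz 0.1921
scene all 1942 [560.1  23. ] [101.2 102.2] long axis deg 117.1 medz 0.1856
scene knuckle 279 [560.   34.1] [ 60.3 112.3] long axis deg 164.7 medz 0.2075
wrist wood top 34220 [549.3  13.4] [85.7 76.7] long axis deg 69.8 medz 0.192
wrist all 55841 [549.3  13.8] [ 85.7 115. ] long axis deg 159.0 medz 0.1921
wrist knuckle 11904 [548.7  12.3] [ 68.4 115. ] long axis deg 159.0 medz 0.2041
sock 6309 [543.   -9.6] [ 39.  110.3] long axis deg 159.5 medz 0.0277
```

View pics/wrist2.png

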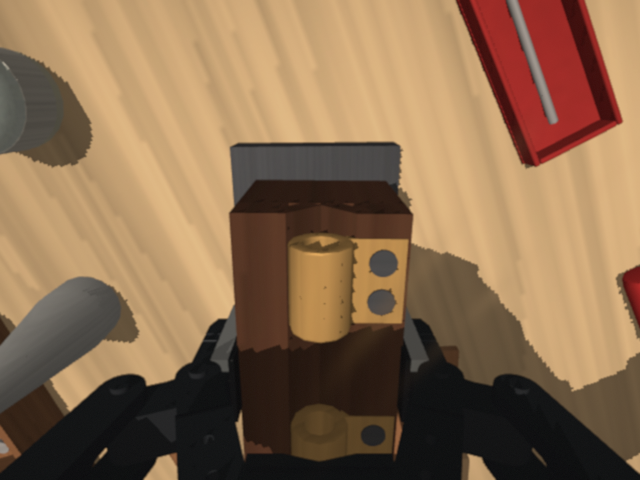

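The wrist view shows the block held square. Its far top edge runs from (232,212) to (411,215), and the socket's far edge is at row 143, columns 232–400. I'll compare the two in this same camera.

```bash
python3 - <<'E'
from h import *
c=dict(np.load("wrist2.npz")); P=cloud(c); p=np.array([.5533,.0263])
a=np.radians(68.9); Y=np.array([np.cos(a),np.sin(a)]); X=np.array([Y[1],-Y[0]])
def st(n,box,z0,z1):
    u0,v0,u1,v1=box; q=P[v0:v1,u0:u1].reshape(-1,3); q=q[(q[:,2]>z0)&(q[:,2]<z1)]
    d=q[:,:2]-p; print(n,len(q),"X",(d@X).min().round(4),(d@X).max().round(4),"Ymin",(d@Y).min().round(4), np.median(q[:,2]).round(4)); return q
b=st("block",(200,190,440,310),.187,.197)
s=st("sock",(200,100,440,185),.022,.034)
for n,q in(("block",b),("sock",s)):   # end edge angle
    d=q[:,:2]-p; x=d@X; y=d@Y; bins=np.linspace(x.min()+.004,x.max()-.004,20); e=[y[(x>l)&(x<=h)].min() for l,h in zip(bins,bins[1:])]
    print(n,"edge tilt deg",np.degrees(np.polyfit(bins[1:],e,1)[0]).round(2),"edge y",np.median(e).round(4))
E
```

```text
block 13092 X -0.0251 0.0256 Ymin -0.056 0.1919
sock 6000 X -0.0518 0.0585 Ymin -0.0562 0.0277
block edge tilt deg -0.79 edge y -0.0554
sock edge tilt deg 0.14 edge y -0.056
```

>>> play_rows(
  series=[
    {"travel":[0.4,0.2,0],"twist":[0,0,0.007],"jaw":1},
    {"travel":[0.4,0.2,-2],"twist":[0,0,0.007],"jaw":1},
    {"travel":[0.4,0.2,-4],"twist":[0,0,0.007],"jaw":1},
    {"travel":[0.4,0.2,-6],"twist":[0,0,0.007],"jaw":1},
    {"travel":[0.4,0.2,-7.5],"twist":[0,0,0.007],"jaw":1},
    {"travel":[0.4,0.2,-8.3],"twist":[0,0,0.007],"jaw":1},
    {"travel":[0.4,0.2,-8.5],"twist":[0,0,0.007],"jaw":1},
    {"travel":[0.4,0.2,-8.5],"twist":[0,0,0.007],"jaw":1},
  ],
)

```text
time_s: 5.73
position: [0.5581, 0.0262, 0.0743]
eef_rot: [3.141, -0.0, -1.938]
ft_force: [0.3, -0.5, -3.9]
grip_width: 0.574
grip_force: 63.3
```

>>> play_rows(
  series=[
    {"travel":[0,0,-0.2],"twist":[0,0,0],"jaw":1},
    {"travel":[0,0,-0.4],"twist":[0,0,0],"jaw":1},
    {"travel":[0,0,-0.6],"twist":[0,0,0],"jaw":1},
    {"travel":[0,0,-0.7],"twist":[0,0,0],"jaw":1},
    {"travel":[0,0,-0.8],"twist":[0,0,0],"jaw":1},
    {"travel":[0,0,-0.9],"twist":[0,0,0],"jaw":1},
    {"travel":[0,0,-1],"twist":[0,0,0],"jaw":1},
    {"travel":[0,0,-1],"twist":[0,0,0],"jaw":1},
  ],
)

```text
time_s: 6.4
position: [0.5577, 0.0266, 0.0641]
eef_rot: [3.141, -0.0, -1.938]
ft_force: [-0.4, -1.0, -3.3]
grip_width: 0.577
grip_force: 63.3
```

>>> play_rows(
  series=[
    {"travel":[0,0,-0.15],"twist":[0,0,0],"jaw":1},
    {"travel":[0,0,-0.3],"twist":[0,0,0],"jaw":1},
    {"travel":[0,0,-0.45],"twist":[0,0,0],"jaw":1},
    {"travel":[0,0,-0.6],"twist":[0,0,0],"jaw":1},
    {"travel":[0,0,-0.7],"twist":[0,0,0],"jaw":1},
    {"travel":[0,0,-0.8],"twist":[0,0,0],"jaw":1},
    {"travel":[0,0,-0.8],"twist":[0,0,0],"jaw":1},
    {"travel":[0,0,-0.8],"twist":[0,0,0],"jaw":1},
  ],
)

```text
time_s: 7.07
position: [0.5579, 0.0266, 0.0562]
eef_rot: [3.142, -0.0, -1.938]
ft_force: [0.1, -0.0, -3.4]
grip_width: 0.576
grip_force: 63.3
```

>>> play_rows(
  series=[
    {"travel":[0,0,-0.2],"twist":[0,0,0],"jaw":1},
    {"travel":[0,0,-0.4],"twist":[0,0,0],"jaw":1},
    {"travel":[0,0,-0.6],"twist":[0,0,0],"jaw":1},
    {"travel":[0,0,-0.8],"twist":[0,0,0],"jaw":1},
    {"travel":[0,0,-1],"twist":[0,0,0],"jaw":1},
    {"travel":[0,0,-1.1],"twist":[0,0,0],"jaw":1},
    {"travel":[0,0,-1.2],"twist":[0,0,0],"jaw":1},
    {"travel":[0,0,-1.2],"twist":[0,0,0],"jaw":1},
  ],
)

```text
time_s: 7.73
position: [0.5577, 0.0266, 0.0448]
eef_rot: [3.142, -0.0, -1.938]
ft_force: [-4.1, 0.7, 1.6]
grip_width: 0.576
grip_force: 63.7
```

>>> play_rows(
  series=[
    {"travel":[0,0,-0.05],"twist":[0,0,0],"jaw":1},
    {"travel":[0,0,-0.1],"twist":[0,0,0],"jaw":1},
    {"travel":[0,0,-0.15],"twist":[0,0,0],"jaw":1},
    {"travel":[0,0,-0.2],"twist":[0,0,0],"jaw":1},
    {"travel":[0,0,-0.25],"twist":[0,0,0],"jaw":1},
    {"travel":[0,0,-0.3],"twist":[0,0,0],"jaw":1},
    {"travel":[0,0,-0.3],"twist":[0,0,0],"jaw":1},
    {"travel":[0,0,-0.3],"twist":[0,0,0],"jaw":1},
  ],
)

```text
time_s: 8.4
position: [0.5577, 0.0266, 0.0447]
eef_rot: [-3.14, 0.0, -1.937]
ft_force: [-12.6, 2.8, 23.5]
grip_width: 0.578
grip_force: 66.4
```

Home: it stops firm at 0.0447 with 23 N of contact. I relax the push, open and lift.

>>> play_rows(
  series=[
    {"travel":[0,0,0.15],"twist":[0,0,0],"jaw":1},
    {"travel":[0,0,0.25],"twist":[0,0,0],"jaw":1},
    {"travel":[0,0,0.25],"twist":[0,0,0],"jaw":-1},
    {"travel":[0,0,0.25],"twist":[0,0,0],"jaw":-1},
    {"travel":[0,0,0.25],"twist":[0,0,0],"jaw":-1},
    {"travel":[0,0,0.25],"twist":[0,0,0],"jaw":-1},
    {"travel":[0,0,0.25],"twist":[0,0,0],"jaw":-1},
    {"travel":[0,0,0.25],"twist":[0,0,0],"jaw":-1},
  ],
)

```text
time_s: 9.07
position: [0.558, 0.0266, 0.0436]
eef_rot: [-3.142, -0.0, -1.938]
ft_force: [0.1, 0.3, -1.2]
grip_width: 0.998
grip_force: 0.0
```

>>> play_rows(
  series=[
    {"travel":[0,0,1],"twist":[0,0,0],"jaw":-1},
    {"travel":[0,0,3],"twist":[0,0,0],"jaw":-1},
    {"travel":[0,0,6],"twist":[0,0,0],"jaw":-1},
    {"travel":[0,0,9],"twist":[0,0,0],"jaw":-1},
    {"travel":[0,0,12],"twist":[0,0,0],"jaw":-1},
    {"travel":[0,0,15],"twist":[0,0,0],"jaw":-1},
    {"travel":[0,0,16],"twist":[0,0,0],"jaw":-1},
    {"travel":[0,0,16],"twist":[0,0,0],"jaw":-1},
  ],
)

```text
time_s: 9.73
position: [0.5597, 0.0268, 0.2083]
eef_rot: [-3.135, 0.004, -1.937]
ft_force: [0.8, 0.6, -0.2]
grip_width: 0.998
grip_force: 0.0
```

```bash
python3 - <<'E'
from h import *
o=manip.get_obs(); print(o["position"],np.degrees(o["eef_rot"]),o["ft_force"],o["grip_width"])
c=cams.read_camera("wrist"); np.savez("wrist3.npz",**c); save("w3.png",c["pixels"])
s=(.5575,.026)
rect(c,s,.085,.072,.083,"wood"); rect(c,s,.085,.06,.1,"all"); rect(c,s,.085,.085,.1,"knuckle"); rect(c,s,.1,.02,.04,"sock")
E
```

```text
[0.55969381 0.02676124 0.20827183] [-179.61722955    0.22505904 -111.00992079] [ 0.81402797  0.58839176 -0.17609122] 0.998235559361568
wood 7940 [556.8  24.2] [100.6  50.2] long axis deg 68.4 medz 0.0778
all 10625 [556.8  24.2] [100.6  50.2] long axis deg 68.4 medz 0.078
knuckle 1802 [556.7  24.1] [86.1 16. ] long axis deg 68.2 medz 0.0886
sock 9459 [555.9  24.3] [110.1 110.3] long axis deg 159.0 medz 0.0278
```

View pics/w3.png

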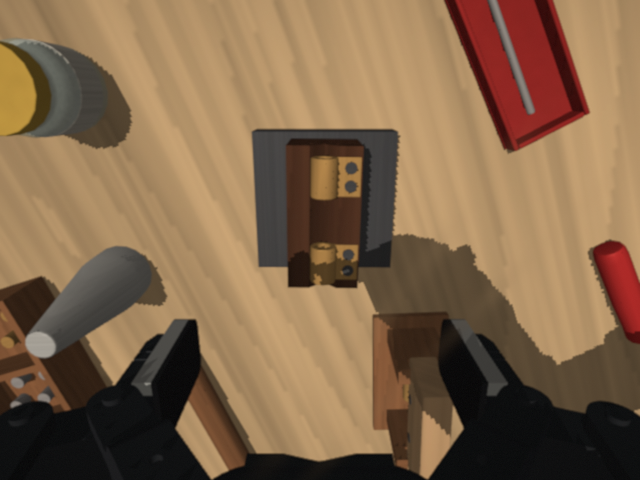

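The block is home: its top is at 0.078, inside the socket outline, at (556.8, 24.2) mm with its long axis at 68.4°. Now I go over the leaf.

>>> play_rows(
  series=[
    {"travel":[-0.2,2.5,0],"twist":[0,0,0.01],"jaw":-1},
    {"travel":[-0.5,5.5,0],"twist":[0,0,0.02],"jaw":-1},
    {"travel":[-0.9,9,0],"twist":[0,0,0.03],"jaw":-1},
    {"travel":[-1.2,12.5,0],"twist":[0,0,0.04],"jaw":-1},
    {"travel":[-1.5,16,0],"twist":[0,0,0.045],"jaw":-1},
    {"travel":[-1.7,18.5,0],"twist":[0,0,0.045],"jaw":-1},
    {"travel":[-1.7,19.4,0],"twist":[0,0,0.045],"jaw":-1},
    {"travel":[-1.7,19.4,0],"twist":[0,0,0.045],"jaw":-1},
  ],
)

```text
time_s: 10.45
position: [0.54, 0.2223, 0.2021]
eef_rot: [3.14, -0.002, -1.89]
ft_force: [-0.2, -0.1, 0.6]
grip_width: 1.001
grip_force: 0.0
```

```bash
python3 - <<'E'
from h import *
o=manip.get_obs(); print(o["position"],np.degrees(o["eef_rot"]),o["ft_force"],o["grip_width"])
c=cams.read_camera("wrist"); np.savez("wrist4.npz",**c); save("w4.png",c["pixels"])
s=(.541,.2207)
rect(c,s,.085,.1,.112,"rail top"); rect(c,s,.085,.085,.12,"rail all")
E
```

```text
[0.53997689 0.2223123  0.20206434] [ 1.79881931e+02 -1.16683718e-01 -1.08299590e+02] [-0.16818161 -0.06523519  0.5880811 ] 1.0009363830924078
rail top 6337 [541.6 219.5] [110.3  22. ] long axis deg 71.5 medz 0.1057
rail all 6439 [541.6 219.5] [110.3  22. ] long axis deg 71.5 medz 0.1057
```

View pics/w4.png

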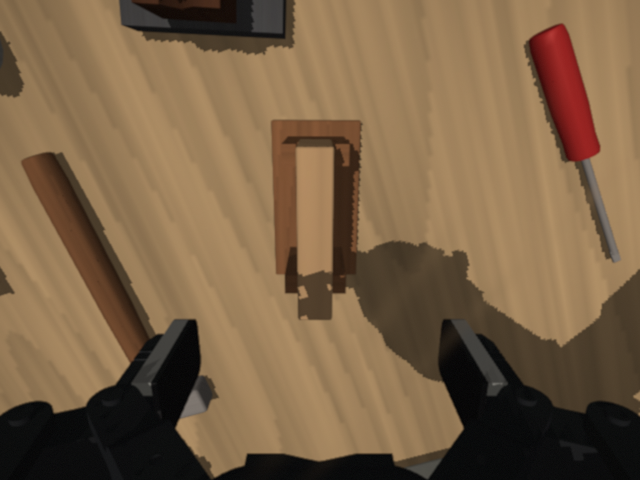

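The view shows the rail at (315,230) in its stand, at (541.6, 219.5) mm with its long axis at 71.5°. The finger lanes on both sides are clear, with the mallet handle low at (100,260). I descend and grip.

>>> play_rows(
  series=[
    {"travel":[0.2,-0.2,-2],"twist":[0,0,0],"jaw":-1},
    {"travel":[0.2,-0.2,-5],"twist":[0,0,0],"jaw":-1},
    {"travel":[0.2,-0.2,-8],"twist":[0,0,0],"jaw":-1},
    {"travel":[0.2,-0.2,-11],"twist":[0,0,0],"jaw":-1},
    {"travel":[0.2,-0.2,-13],"twist":[0,0,0],"jaw":-1},
    {"travel":[0.2,-0.2,-13.8],"twist":[0,0,0],"jaw":-1},
    {"travel":[0.2,-0.2,-13.8],"twist":[0,0,0],"jaw":-0.6},
    {"travel":[0.2,-0.2,-13.8],"twist":[0,0,0],"jaw":-0.2},
  ],
)

```text
time_s: 11.17
position: [0.5435, 0.2179, 0.0666]
eef_rot: [-3.141, -0.0, -1.893]
ft_force: [-0.3, -0.6, 0.4]
grip_width: 0.751
grip_force: 0.0
```

>>> play_rows(
  series=[
    {"travel":[0,0,0],"twist":[0,0,0],"jaw":0.1},
    {"travel":[0,0,0],"twist":[0,0,0],"jaw":0.3},
    {"travel":[0,0,0],"twist":[0,0,0],"jaw":1},
    {"travel":[0,0,0],"twist":[0,0,0],"jaw":1},
    {"travel":[0,0,0],"twist":[0,0,0],"jaw":1},
    {"travel":[0,0,0],"twist":[0,0,0],"jaw":1},
    {"travel":[0,0,0],"twist":[0,0,0],"jaw":1},
    {"travel":[0,0,0],"twist":[0,0,0],"jaw":1},
  ],
)

```text
time_s: 11.83
position: [0.5432, 0.2191, 0.0672]
eef_rot: [-3.14, 0.001, -1.892]
ft_force: [-3.0, 0.3, 6.1]
grip_width: 0.249
grip_force: 59.8
```

>>> play_rows(
  series=[
    {"travel":[0,0,0.8],"twist":[0,0,0],"jaw":1},
    {"travel":[0,0,2],"twist":[0,0,0],"jaw":1},
    {"travel":[0,0,4],"twist":[0,0,0],"jaw":1},
    {"travel":[0,0,6.5],"twist":[0,0,0],"jaw":1},
    {"travel":[0,0,9],"twist":[0,0,0],"jaw":1},
    {"travel":[0,0,11.5],"twist":[0,0,0],"jaw":1},
    {"travel":[0,0,13],"twist":[0,0,0],"jaw":1},
    {"travel":[0,0,13],"twist":[0,0,0],"jaw":1},
  ],
)

```text
time_s: 12.5
position: [0.5445, 0.2193, 0.2001]
eef_rot: [-3.137, 0.005, -1.893]
ft_force: [0.5, 0.9, -1.0]
grip_width: 0.252
grip_force: 59.2
```

>>> play_rows(
  series=[
    {"travel":[0.2,-2,0],"twist":[0,0,-0.005],"jaw":1},
    {"travel":[0.4,-5,0],"twist":[0,0,-0.012],"jaw":1},
    {"travel":[0.7,-8.5,0],"twist":[0,0,-0.02],"jaw":1},
    {"travel":[0.9,-12,0],"twist":[0,0,-0.03],"jaw":1},
    {"travel":[1.1,-15,0],"twist":[0,0,-0.037],"jaw":1},
    {"travel":[1.3,-17.5,0],"twist":[0,0,-0.042],"jaw":1},
    {"travel":[1.4,-19,0],"twist":[0,0,-0.046],"jaw":1},
    {"travel":[1.4,-19.5,0],"twist":[0,0,-0.046],"jaw":1},
  ],
)

```text
time_s: 13.17
position: [0.5561, 0.0212, 0.1945]
eef_rot: [3.139, -0.002, -1.942]
ft_force: [-0.1, 0.0, -2.2]
grip_width: 0.25
grip_force: 59.0
```

```bash
python3 - <<'E'
from h import *
cams.read_camera("top")
o=manip.get_obs(); p=o["position"]; print(p,np.degrees(o["eef_rot"]),o["ft_force"],o["grip_width"])
zr=p[2]+.0395
for n in ["top","scene","wrist"]:
    c=cams.read_camera(n); np.savez(n+"5.npz",**c)
    try: rect(c,p[:2],.07,zr-.005,zr+.005,n+" rail top"); rect(c,p[:2],.085,.07,.095,n+" block")
    except Exception as e: print(n,e)
    if n=="scene": sc=c["pixels"]
    if n=="wrist": save("w5.png",np.hstack([cv2.resize(c["pixels"],(400,300)),cv2.resize(sc[200:320,240:400],(400,300))]))
E
```

```text
[0.55613105 0.02162845 0.19463444] [ 1.79888125e+02 -7.63577504e-02 -1.11220239e+02] [ 0.43350453  0.78177861 -2.09655865] 0.24935203096142458
top rail top 198 [539.7  -5.3] [51.3 24.4] long axis deg 86.7 medz 0.2335
top block 453 [546.7  29.2] [100.2  30. ] long axis deg 68.5 medz 0.0788
scene rail top 370 [558.1  26.9] [106.9  55.7] long axis deg 46.1 medz 0.2334
scene block 966 [560.3  23.6] [102.7  52.5] long axis deg 67.5 medz 0.078
wrist rail top 21244 [551.  10.] [78.1 62.9] long axis deg 34.3 medz 0.2335
wrist block 2125 [544.3  -7.1] [33.  50.1] long axis deg 158.5 medz 0.0778
```

View pics/w5.png

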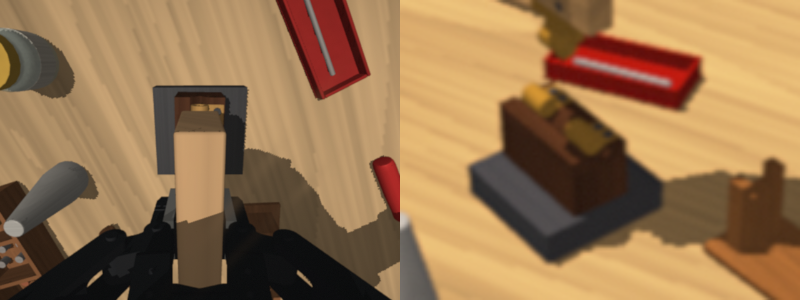

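The wrist half shows the rail held upright above the block. The scene half shows the knuckle hanging over the gap between the two brass knuckles. I'll compare the end edges in the wrist view to get the fine offset.

```bash
python3 - <<'E'
from h import *
c=dict(np.load("wrist5.npz")); P=cloud(c); p=np.array([.5561,.0214])
a=np.radians(68.9); Y=np.array([np.cos(a),np.sin(a)]); X=np.array([Y[1],-Y[0]])
def st(n,box,z0,z1):
    u0,v0,u1,v1=box; q=P[v0:v1,u0:u1].reshape(-1,3); q=q[(q[:,2]>z0)&(q[:,2]<z1)]
    d=q[:,:2]-p; x,y=d@X,d@Y; B=np.linspace(y.min(),y.max(),12); 
    print(n,len(q),"Ymin",np.percentile(y,.5).round(4),"X mid by Y:",[((x[(y>l)&(y<=h)].min()+x[(y>l)&(y<=h)].max())/2).round(4) for l,h in zip(B,B[1:])],"z by Y",[np.median(q[(y>l)&(y<=h),2]).round(4) for l,h in zip(B,B[1:])][::3])
st("rail",(270,195,370,330),.228,.239)
st("block",(250,130,400,200),.073,.0815)
st("sock",(230,130,410,290),.022,.034)
o=manip.get_obs(); print(o["position"],o["eef_rot"])
E
```

```text
rail 9981 Ymin -0.0531 X mid by Y: [np.float64(-0.0005), np.float64(-0.0005), np.float64(-0.0006), np.float64(-0.0005), np.float64(-0.0005), np.float64(-0.0007), np.float64(-0.0005), np.float64(-0.0005), np.float64(-0.0007), np.float64(-0.0005), np.float64(-0.0006)] z by Y [np.float64(0.2331), np.float64(0.2336), np.float64(0.2335), np.float64(0.2335)]
block 1712 Ymin -0.0474 X mid by Y: [np.float64(-0.0008), np.float64(-0.0009), np.float64(-0.0011), np.float64(-0.0008), np.float64(-0.0008), np.float64(-0.0007), np.float64(-0.0008), np.float64(-0.0008), np.float64(-0.0007), np.float64(-0.0005), np.float64(-0.0005)] z by Y [np.float64(0.0772), np.float64(0.0779), np.float64(0.0778), np.float64(0.078)]
sock 9536 Ymin -0.0523 X mid by Y: [np.float64(-0.0012), np.float64(-0.0011), np.float64(-0.0012), np.float64(-0.0013), np.float64(-0.0011), np.float64(-0.0012), np.float64(-0.0013), np.float64(-0.0013), np.float64(-0.0013), np.float64(-0.0014), np.float64(-0.0013)] z by Y [np.float64(0.0277), np.float64(0.0277), np.float64(0.0279), np.float64(0.0279)]
[0.55655579 0.0242525  0.19511215] [ 3.14046565e+00 -1.71160210e-04 -1.93854744e+00]
```

>>> play_rows(
  series=[
    {"travel":[0,0.05,-1],"twist":[0,0,0],"jaw":1},
    {"travel":[0,0.05,-2],"twist":[0,0,0],"jaw":1},
    {"travel":[0,0.05,-3],"twist":[0,0,0],"jaw":1},
    {"travel":[0,0.05,-4],"twist":[0,0,0],"jaw":1},
    {"travel":[0,0.05,-4.5],"twist":[0,0,0],"jaw":1},
    {"travel":[0,0.05,-5],"twist":[0,0,0],"jaw":1},
    {"travel":[0,0.05,-5.2],"twist":[0,0,0],"jaw":1},
    {"travel":[0,0.05,-5.2],"twist":[0,0,0],"jaw":1},
  ],
)

```text
time_s: 14.03
position: [0.5567, 0.0241, 0.1433]
eef_rot: [3.141, -0.0, -1.939]
ft_force: [-0.7, -0.9, -3.2]
grip_width: 0.249
grip_force: 59.0
```

>>> play_rows(
  series=[
    {"travel":[0,0,-0.2],"twist":[0,0,0],"jaw":1},
    {"travel":[0,0,-0.4],"twist":[0,0,0],"jaw":1},
    {"travel":[0,0,-0.6],"twist":[0,0,0],"jaw":1},
    {"travel":[0,0,-0.8],"twist":[0,0,0],"jaw":1},
    {"travel":[0,0,-1],"twist":[0,0,0],"jaw":1},
    {"travel":[0,0,-1.1],"twist":[0,0,0],"jaw":1},
    {"travel":[0,0,-1.2],"twist":[0,0,0],"jaw":1},
    {"travel":[0,0,-1.2],"twist":[0,0,0],"jaw":1},
  ],
)

```text
time_s: 14.7
position: [0.5567, 0.0241, 0.1316]
eef_rot: [3.141, -0.0, -1.939]
ft_force: [0.2, -0.2, -3.2]
grip_width: 0.25
grip_force: 59.0
```

>>> play_rows(
  series=[
    {"travel":[0,0,-0.1],"twist":[0,0,0],"jaw":1},
    {"travel":[0,0,-0.2],"twist":[0,0,0],"jaw":1},
    {"travel":[0,0,-0.3],"twist":[0,0,0],"jaw":1},
    {"travel":[0,0,-0.35],"twist":[0,0,0],"jaw":1},
    {"travel":[0,0,-0.4],"twist":[0,0,0],"jaw":1},
    {"travel":[0,0,-0.45],"twist":[0,0,0],"jaw":1},
    {"travel":[0,0,-0.45],"twist":[0,0,0],"jaw":1},
    {"travel":[0,0,-0.45],"twist":[0,0,0],"jaw":1},
  ],
)

```text
time_s: 15.37
position: [0.5569, 0.0241, 0.1273]
eef_rot: [3.142, 0.0, -1.939]
ft_force: [-0.7, -0.5, -2.3]
grip_width: 0.253
grip_force: 59.0
```

>>> play_rows(
  series=[
    {"travel":[0,0,-0.03],"twist":[0,0,0],"jaw":1},
    {"travel":[0,0,-0.06],"twist":[0,0,0],"jaw":1},
    {"travel":[0,0,-0.09],"twist":[0,0,0],"jaw":1},
    {"travel":[0,0,-0.12],"twist":[0,0,0],"jaw":1},
    {"travel":[0,0,-0.12],"twist":[0,0,0],"jaw":1},
    {"travel":[0,0,-0.12],"twist":[0,0,0],"jaw":1},
    {"travel":[0,0,-0.12],"twist":[0,0,0],"jaw":1},
    {"travel":[0,0,-0.12],"twist":[0,0,0],"jaw":1},
  ],
)

```text
time_s: 16.03
position: [0.557, 0.0241, 0.1263]
eef_rot: [-3.141, 0.0, -1.939]
ft_force: [-1.1, -0.2, -1.0]
grip_width: 0.248
grip_force: 59.3
```

>>> play_rows(
  series=[
    {"travel":[0.03,-0.01,0],"twist":[0,0,0],"jaw":1},
    {"travel":[0.03,-0.01,-0.03],"twist":[0,0,0],"jaw":1},
    {"travel":[0.03,-0.01,-0.06],"twist":[0,0,0],"jaw":1},
    {"travel":[0.03,-0.01,-0.09],"twist":[0,0,0],"jaw":1},
    {"travel":[0.03,-0.01,-0.09],"twist":[0,0,0],"jaw":1},
    {"travel":[0.03,-0.01,-0.09],"twist":[0,0,0],"jaw":1},
    {"travel":[0.03,-0.01,-0.09],"twist":[0,0,0],"jaw":1},
    {"travel":[0.03,-0.01,-0.09],"twist":[0,0,0],"jaw":1},
  ],
)

```text
time_s: 16.7
position: [0.5571, 0.0241, 0.1262]
eef_rot: [-3.141, 0.0, -1.939]
ft_force: [-3.6, 1.1, 5.6]
grip_width: 0.251
grip_force: 60.3
```

>>> play_rows(
  series=[
    {"travel":[-0.03,0.01,0],"twist":[0,0,0],"jaw":1},
    {"travel":[-0.04,0.015,0],"twist":[0,0,0],"jaw":1},
    {"travel":[-0.04,0.015,0],"twist":[0,0,0],"jaw":1},
    {"travel":[-0.04,0.015,0],"twist":[0,0,0],"jaw":1},
    {"travel":[-0.04,0.015,0],"twist":[0,0,0],"jaw":1},
    {"travel":[-0.04,0.015,0],"twist":[0,0,0],"jaw":1},
    {"travel":[-0.04,0.015,0],"twist":[0,0,0],"jaw":1},
    {"travel":[-0.04,0.015,0],"twist":[0,0,0],"jaw":1},
  ],
)

```text
time_s: 17.37
position: [0.557, 0.0241, 0.1261]
eef_rot: [-3.14, 0.0, -1.939]
ft_force: [-2.5, -0.1, 5.6]
grip_width: 0.249
grip_force: 60.0
```

```bash
python3 - <<'E'
from h import *
o=manip.get_obs(); p=o["position"]; print(p,np.degrees(o["eef_rot"]),o["ft_force"],o["ft_torque"])
c=cams.read_camera("wrist"); P=cloud(c)
a=np.radians(68.9); Y=np.array([np.cos(a),np.sin(a)]); X=np.array([Y[1],-Y[0]])
for n,z0,z1 in (("rail",.155,.175),("block",.073,.0815),("sock",.022,.034)):
    q=P[100:330,230:410].reshape(-1,3); q=q[(q[:,2]>z0)&(q[:,2]<z1)]; d=q[:,:2]-p[:2]; x,y=d@X,d@Y
    k=y<np.percentile(y,.5)+.03
    print(n,len(q),"Ymin",np.percentile(y,.5).round(4),"X",np.percentile(x[k],[.5,99.5]).round(4),"z",np.median(q[:,2]).round(4))
s=cams.read_camera("scene")["pixels"]
save("w6.png",np.hstack([cv2.resize(c["pixels"][100:340,170:490],(400,300)),cv2.resize(s[180:330,220:420],(400,300),interpolation=2)]))
E
```

```text
[0.55703739 0.02412476 0.12612508] [-1.79936855e+02  1.54678196e-02 -1.11069856e+02] [-2.49610324 -0.12494033  5.63585005] [0.20782994 1.22157526 0.00822636]
rail 10282 Ymin -0.0554 X [-0.0109  0.0107] z 0.1647
block 3661 Ymin -0.0504 X [-0.0255  0.0243] z 0.0778
sock 13832 Ymin -0.0553 X [-0.0518  0.052 ] z 0.0278
```

View pics/w6.png

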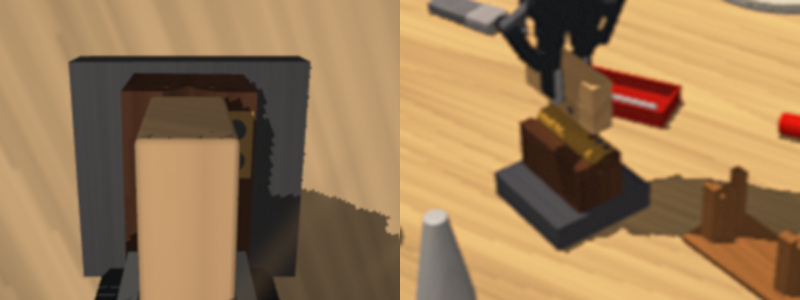

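The rail sits square in the block. The bore height is 0.0807 against the wanted 0.081, ends and sides agree within 0.5 mm, and the bedding force is about 9 N. I'm handing in.

```bash
python3 -c "
from rig import manip
print(manip.sign_off())"
```

```text
the job is handed in; nothing more can be done
None
```

I handed the job in at 17.4 s with the jamb block fully home in the socket and released, and the leaf's knuckle bedded lightly (about 9 N) in the V groove. The rail is still held upright and square, with the holes in line to about 0.5 mm by the wrist camera; the hand-in returned no verdict.

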